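# Lay up the table caddy with salt, pepper, bottle and picks

## Robot

A 6-joint arm with a two-finger parallel gripper is mounted at the origin on a cart in front of the work surface, level with it; the furniture and walls round the work are solid. World frame = base frame: x ahead of the robot, y to its left, z up, the work surface at z = 0. Lengths are in mm, angles in rad, forces in N, time in s.
With the tool pointing down it reaches from about 350 to 975 mm from the base axis. Payload 7.1 kg.
Tool frame: the origin (TCP) lies midway between the tips of the shut fingers; the grasp point (between the pads) lies pinch_z behind it (pinch_z is the distance from the TCP to the grasp point, in mm); z points along the fingers, y is the line along which they close (so a half turn about z gives the same grasp; the last joint's range is limited). The gripper opens to 88 mm and grips with 3 to 60 N. Pads are 20 mm wide; open, the fingers measure 115 mm over their backs; the gripper's body (75 mm by 178 mm) begins 61 mm behind the grasp point.
Start: joints at [1.182, 0.423, 1.63, -0, 1.089, -0.019], TCP at [225.861, 582.745, 222.675] pointing down, gripper open.
Joint ranges: [-3, 3], [-0.9, 2.11], [0.09, 2.58], [-1.31, 4.45], [0.11, 2.69], [-2.54, 2.54]. Speed limits (rad/s): [2.39, 2.39, 3.01, 3.14, 3.14, 3.14].

## Interface

Orientations are given as a rotation vector (axis times angle).
In Python, from workcell import get_obs, get_image, close_job, pinch_z gives the robot as it stands.
- The arm moves only by the tool jog_arm, never from a script. Its argument "commands" is a list of rows, each a list of 3 entries, a list of its own where there are three numbers: the gripper command: -1 is shut, 1 is fully open, values between are in proportion, then the shift along the tool's x, y, z as a fraction of full scale, then the turn, a rotation vector about the tool's x, y, z as a fraction of full scale. In form: [[gripper, [tx, ty, tz], [rx, ry, rz]], ...]. A call has 1 to 10 rows; each row shifts and turns the commanded pose from where the row before left it, along the tool's axes as they then stand; what a row does not reach is not made up. Full scale, the value 1, is 0.1 m for a shift and 45 degrees for a turn. A row lasts 1/10 s, in which the tool goes at most 50 mm and 8.59 degrees, less where a joint would pass 70% of its speed; a pose out of reach is approached as far as the arm can. A call with a number of a shift or a turn outside -1 to 1 is refused whole. A call with a gripper value outside its range is refused whole. The fingers move at their own pace and stop on an object; the grip force is fixed at half the most. Time passes only in rows, so rows that do not move let the fingers close. It gives the time, the measured TCP pose, the force, the opening and the grip force at its end, in the units of the state.
- get_obs(): the state, without advancing time (a new reading comes with each control period).
- get_image(name): name is "side" or "top"; returns a dict with "image" (400x640x3 uint8, blue, green, red), "z_map" (400x640 float32, mm along the optical axis (not along the pixel's ray), 0 where there is no reading), "intrinsics" (3x3 intrinsics, pixels), "eye" and "orientation" of the camera in the world. Camera axes: x right, y down, z forward; pixel columns grow to the right and rows downward; lengths in mm; the calibration is good to about 2 mm. A picture is of the moment at which its call begins.
- close_job(): hands the job in; it is judged then, once.
The state is a dict: "t": time; "qpos": joint angles; "qvel": joint speeds; "joint_torque": joint torques, N m; "ee_pos": TCP position; "orientation": TCP orientation; "ft_force": force on the tool from outside, world axes, zero at the start; "moment": the same for the moment, N m; "width": finger opening in mm; "grasp_force": force on a finger pad.
Only numpy, scipy, OpenCV 4.12 (cv2) and the standard library are available. Lean on these libraries where they do the work, as an engineer would, in place of code of your own. Each camera call takes 0.05 s, during which the arm holds its last target. There are 200 camera calls.

## Task

Lay up the wooden caddy for the table: stand the glass salt shaker, the wooden pepper mill and the dark bottle with the black ribbed cap each in the round hole cut to its size, and the half-moon pick holder lengthwise in the shallow trough along the front. Set each one down gently and upright on the caddy's floor, tip nothing over, and leave the spice jar and the steel canister standing where they are; they stay in the kitchen.

Things in the scene. Friction and masses are not known exactly. Their poses are not given: they have to be found in the camera images.
- caddy: Fixed wooden caddy, 160 x 262 (y) x 42 mm. Origin under its centre on the worktop, z up. Floor at z 11 mm. Back half (x -22 to 80): board, top z 42, with 3 round holes to the floor, centres at x 29: mill 76 mm wide at y 80, salt 61 wide at y 0, bottle 86 wide at y -80. Front: open trough for the picks, 32 x 152 inside, long way along y, centre x -56, y 0, rim z 21, same floor.
- salt_shaker: Clear glass salt shaker with white salt and a domed pierced metal top, 44 mm across up to 74 mm height, then a 34 mm top to 90 mm; about 0.1 kg. Origin at the centre of its underside, z up.
- pepper_mill: Turned dark wooden pepper mill, 220 mm tall, foot 58 mm across, round head 52 mm across from 159 to 209 mm height (fixed, does not turn), small knob on top; about 0.18 kg. Origin at the centre of its underside, z up. Behind the tall things (world y 0.25 to 0.7) stands a microwave oven, 0.3 m high, its front handle out to world x 0.57.
- black_cap_bottle: Dark bottle with a wide black ribbed cap, 182 mm tall, body 67 mm across up to 136 mm, cap 57 mm across from 137 to 182 mm; about 0.4 kg. Origin at the centre of its underside, z up.
- pick_holder: Half-moon holder with cocktail picks, 132 mm long (its y), 72 tall with the picks; foot bar 16 mm thick (its x) up to z 12, above it an upright half-disc 8 mm thick, 86 long, up to z 55: pinch it across this thickness at mid-length. About 0.09 kg. Origin at the middle of length and thickness, 2 mm below the bar's underside (reads z = -2 mm on the worktop), z up.
- spice_jar: Glass spice jar with a dark flat screw cap, 44 mm across, 96 mm tall, about as big as the salt shaker; does not belong in the caddy and stays where it is. Origin at the centre of its underside, z up. A wall cabinet hangs over the low things: underside at world z 0.67, from x 0.6 on.
- steel_canister: Plain bright steel canister, 70 mm across, 183 mm tall, about as big as the bottle; does not belong in the caddy and stays where it is. Origin at the centre of its underside, z up.
Not all that is in view belongs to the job. Leave any yellow look-alike of the black_cap_bottle alone.

How it is judged (in metres and radians):
At the end, for the whole second after the job is handed in: Mill, salt and bottle stand upright on the caddy floor in the holes of their own size (within 12 to 14 mm of centre), the pick holder upright along the trough floor (within 0.2 rad), all released and at rest; spice jar and canister stand upright within 3 cm of their places (x of pepper_mill in the frame of caddy between 0.017 and 0.041 m and y of pepper_mill in the frame of caddy between 0.066 and 0.094 m and z of pepper_mill in the frame of caddy between 0.005 and 0.017 m and angle between each of pepper_mill, salt_shaker, black_cap_bottle, pick_holder, spice_jar, steel_canister's own z axis and vertical below 0.12 rad and linear speed of each of pepper_mill, salt_shaker, black_cap_bottle, pick_holder below 0.02 m/s and contact force between each of pepper_mill, salt_shaker, black_cap_bottle, pick_holder and the fingers below 0.1 N and x of salt_shaker in the frame of caddy between 0.017 and 0.041 m and y of salt_shaker in the frame of caddy between -0.014 and 0.014 m and z of salt_shaker in the frame of caddy between 0.005 and 0.017 m and x of black_cap_bottle in the frame of caddy between 0.017 and 0.041 m and y of black_cap_bottle in the frame of caddy between -0.094 and -0.066 m and z of black_cap_bottle in the frame of caddy between 0.005 and 0.017 m and x of pick_holder in the frame of caddy between -0.068 and -0.044 m and y of pick_holder in the frame of caddy between -0.014 and 0.014 m and z of pick_holder in the frame of caddy between 0.003 and 0.015 m and angle between the y axis of pick_holder and the y axis of caddy, either way round below 0.2 rad and distance of each of spice_jar, steel_canister from where it was at the start of the episode below 0.03 m); the robot touches nothing.
It fails at once if one of the six small things (salt, mill, bottle, picks, spice jar, canister) is tipped over (angle between any of pepper_mill, salt_shaker, black_cap_bottle, pick_holder, spice_jar, steel_canister's own z axis and vertical above 0.7 rad).
It fails at once if the spice jar or the steel canister is carried off or pushed more than 3 cm from its place (distance of any of spice_jar, steel_canister from where it was at the start of the episode above 0.03 m).
It fails at once if one of the four is dropped or thrown: moves faster than 0.5 m/s with no finger on it (a fall of over 13 mm) ((linear speed of pepper_mill above 0.5 m/s and contact force between pepper_mill and the fingers below 0.05 N) or (linear speed of salt_shaker above 0.5 m/s and contact force between salt_shaker and the fingers below 0.05 N) or (linear speed of black_cap_bottle above 0.5 m/s and contact force between black_cap_bottle and the fingers below 0.05 N) or (linear speed of pick_holder above 0.5 m/s and contact force between pick_holder and the fingers below 0.05 N)).
It also fails if it takes over 123 s, if anything falls off the work surface, if the arm or the gripper's body presses on something with over 40 N, if the wrist force passes 120 N, or if a joint passes its speed limit or range.

## Working session

There is one attempt and no reset: what is moved stays moved. The work goes in short steps, Python scripts to look and compute and a tool call to move; the robot and the scene stay as the last step left them, time stands still between calls to the robot, and variables do not carry over. Pictures are saved under pics/ and viewed, at most 14 in all, crops included, and the job is handed in when it is done.

Besides the shell and the picture viewer there is one more tool, called as name(argument=value, ...) on one line, values as JSON. jog_arm: Moves the arm, as the interface text tells. Its arguments: {"type":"object","properties":{"commands":{"type":"array","items":{"type":"array"}}},"required":["commands"]}

```bash
mkdir -p pics; ls
cat > h.py <<'E'
from workcell import *
import numpy as np,cv2
from scipy.spatial.transform import Rotation as R
def rot(o):
    o=np.array(o,float)
    return o if o.shape==(3,3) else R.from_rotvec(o).as_matrix()
def pts(g):
    z=g['z_map'];K=np.array(g['intrinsics']);v,u=np.indices(z.shape)
    c=np.stack([(u-K[0,2])/K[0,0]*z,(v-K[1,2])/K[1,1]*z,z],-1)
    P=c@rot(g['orientation']).T+np.array(g['eye']); P[z==0]=np.nan
    return P
E
python3 - <<'E'
from h import *
o=get_obs();print(o,pinch_z() if callable(pinch_z) else pinch_z)
for n in('side','top'):
    g=get_image(n);cv2.imwrite(f'pics/{n}0.png',g['image']);np.savez(f'{n}0.npz',P=pts(g),im=g['image'])
    print(n,g['eye'],g['orientation'],g['intrinsics'])
E
```

```text
pics
{'t': 0.0, 'qpos': array([ 1.18201181e+00,  4.23788126e-01,  1.63066112e+00,  4.45697495e-06,
        1.08860466e+00, -1.89913451e-02]), 'qvel': array([ 0.00025647, -0.00135968, -0.000632  ,  0.00095407,  0.00093072,
       -0.00094466]), 'joint_torque': array([ 1.90164013e-03, -5.44624400e+01, -2.73671830e+01,  6.45934045e-02,
        2.27365654e-02, -1.26177247e-04]), 'ee_pos': array([225.65467195, 582.26431202, 221.94595586]), 'orientation': array([-5.77513682e-01, -3.08774903e+00,  2.24632941e-03]), 'ft_force': array([-0.00613771, -0.03157339, -0.44055295]), 'moment': array([-0.0123563 ,  0.01410373, -0.08460514]), 'grasp_force': 0.0, 'width': 87.62951018351053} 18.700000000000003
side [-595.70036194  589.1893324   923.70673413] [-1.48274469  1.87705449 -0.94059386] [[424.43277767   0.         320.02004078]
 [  0.         424.43277767 205.13022676]
 [  0.           0.           1.        ]]
top [ -14.89665645  247.35925909 1315.53923693] [-2.1186093   1.85052542 -0.38854647] [[509.18903923   0.         316.22450259]
 [  0.         509.18903923 204.40310366]
 [  0.           0.           1.        ]]
```

View pics/top0.png

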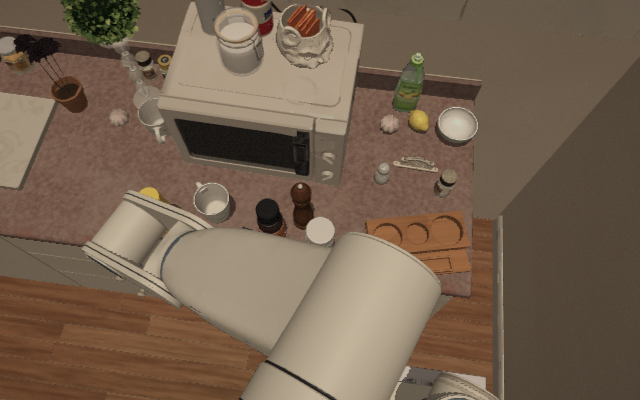

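View pics/side0.png

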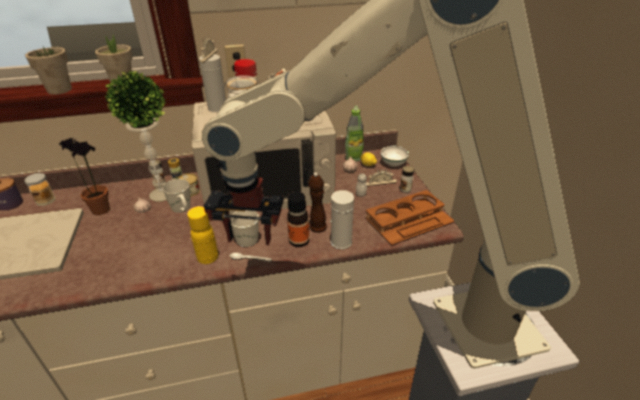

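Top view: caddy (418,243), salt shaker (383,173), picks (415,164), spice jar with dark cap (446,182), mill (303,205), black-capped bottle (270,215), canister with bright lid (320,232), yellow look-alike (150,195). I'll take one enlarged crop to confirm, and measure clusters.

Run:
```python
from h import *
d=np.load('top0.npz');P=d['P'];im=d['im']
cv2.imwrite('pics/c1.png',cv2.resize(im[120:300,230:490],None,fx=3,fy=3,interpolation=cv2.INTER_CUBIC)[:540,:780])
d2=np.load('side0.npz');P2=d2['P']
# cluster by height in regions
def top(P,x0,x1,y0,y1,zmin,zmax):
    m=(P[...,0]>x0)&(P[...,0]<x1)&(P[...,1]>y0)&(P[...,1]<y1)&(P[...,2]>zmin)&(P[...,2]<zmax)
    return P[m]
for n,(u,v) in dict(caddy=(418,243),salt=(383,168),pick=(415,162),jar=(448,176),mill=(301,187),bottle=(268,207),can=(320,228),cup=(212,200),yel=(150,192),tab=(400,200)).items():
    print(n,P[v,u].round())
```

```text
caddy [469.  27.  11.]
salt [641. 146.  89.]
pick [699.  54.  41.]
jar [635. -27. 101.]
mill [495. 346. 219.]
bottle [447. 420. 185.]
can [410. 289. 185.]
cup [514. 603.  19.]
yel [448. 713. 183.]
tab [594.  83.   1.]
```

View pics/c1.png

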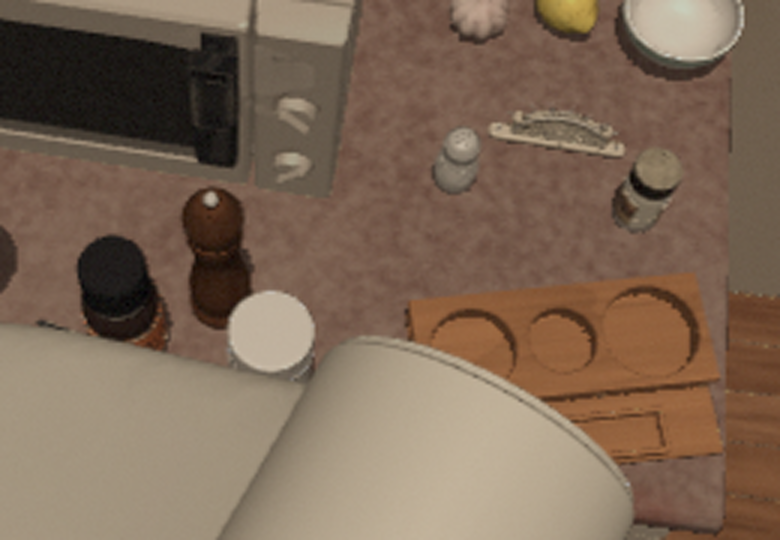

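The crop confirms the identities: salt shaker (458,160), picks (557,133), spice jar (650,185), mill (213,250), bottle (115,285) and canister (270,335). Next I'll measure the centres and the caddy's pose.

Run:
```python
from h import *
P=np.load('top0.npz')['P'];S=np.load('side0.npz')['P']
def sel(P,c,r,z0,z1):
    m=(np.hypot(P[...,0]-c[0],P[...,1]-c[1])<r)&(P[...,2]>z0)&(P[...,2]<z1);return P[m]
for n,c,z0,z1 in [('salt',(641,146),70,100),('jar',(635,-27),90,110),('mill',(495,346),205,225),('bottle',(447,420),176,192),('can',(410,289),176,192)]:
    for k,Q in (('top',P),('side',S)):
        q=sel(Q,c,50,z0,z1)
        if len(q)>8:
            (a,b),r=cv2.minEnclosingCircle(q[:,:2].astype(np.float32)); print(n,k,len(q),'med',np.median(q,0).round(1),'circ',round(a),round(b),round(r), 'zmax',q[:,2].max().round())
# side surfaces: circle fit of given radius
from scipy.optimize import least_squares
for n,c,z0,z1,r in [('salt',(641,146),15,65,22),('mill',(495,346),165,205,26),('bottle',(447,420),140,178,28.5),('bottle',(447,420),20,130,33.5),('can',(410,289),20,170,35)]:
    q=np.vstack([sel(P,c,60,z0,z1),sel(S,c,60,z0,z1)])
    f=least_squares(lambda p:np.hypot(q[:,0]-p[0],q[:,1]-p[1])-(r if n!='mill' else np.sqrt(np.maximum(26**2-(q[:,2]-184)**2*.9,1))),c,loss='soft_l1',f_scale=2)
    print(n,'fit',f.x.round(1),len(q))
# picks
q=sel(P,(690,75),100,20,60);q=np.vstack([q,sel(S,(690,75),100,20,60)])
q=q[(q[:,0]>655)]
vx,vy,x0,y0=cv2.fitLine(q[:,:2].astype(np.float32),cv2.DIST_HUBER,0,.01,.01).ravel()
t=(q[:,:2]-[x0,y0])@[vx,vy];print('picks',len(q),x0,y0,'dir',vx,vy,t.min(),t.max(),np.percentile(q[:,0],[5,95]))
q=sel(P,(690,75),100,4,12);q=q[q[:,0]>655];print('bar',cv2.minAreaRect(q[:,:2].astype(np.float32)))
# caddy board top
q=sel(P,(500,10),220,36,48);q=q[q[:,0]<600]
print('board',len(q),cv2.minAreaRect(q[:,:2].astype(np.float32)))
np.save('board.npy',q)
q=sel(S,(500,10),220,36,48);q=q[q[:,0]<600]
print('boardS',len(q),cv2.minAreaRect(q[:,:2].astype(np.float32)))
```

```text
salt top 126 med [643.5 144.   84.7] circ 647 144 18 zmax 95.0
salt side 62 med [641.7 146.7  82.5] circ 647 145 20 zmax 92.0
jar top 195 med [637.6 -31.1  95.6] circ 638 -30 23 zmax 104.0
jar side 71 med [634.4 -30.3  94.6] circ 639 -31 25 zmax 100.0
mill top 100 med [495.2 347.5 208.5] circ 497 348 17 zmax 223.0
mill side 49 med [492.6 351.  208.3] circ 495 352 18 zmax 220.0
bottle top 383 med [443.1 422.5 181.1] circ 445 423 28 zmax 187.0
bottle side 168 med [438.9 423.6 181. ] circ 441 426 30 zmax 185.0
can top 637 med [404.8 288.1 182.9] circ 406 288 35 zmax 189.0
can side 274 med [399.8 289.6 182.8] circ 404 289 35 zmax 188.0
salt fit [653.7 141.9] 256
mill fit [499.3 348.9] 432
bottle fit [445.1 422.9] 375
bottle fit [445.8 421.8] 919
can fit [407.3 288.2] 881
picks 428 700.696 47.004704 dir 0.039434772 0.99922216 -56.89923651620505 113.84295867469592 [695.99983877 706.91342079]
bar ((722.1195068359375, 75.17893981933594), (133.77223205566406, 195.01979064941406), 0.4358372092247009)
board 1583 ((486.0578308105469, 35.49207305908203), (105.88763427734375, 263.585205078125), 13.692206382751465)
boardS 858 ((484.33441162109375, 36.63255310058594), (111.20716857910156, 266.41546630859375), 12.942557334899902)
```

```bash
cat >> h.py <<'E'
def plan(target,yaw=None,step=45):
    """tool-frame rows to reach target (world mm), tool-y heading yaw (deg, mod 180) ; tool down"""
    o=get_obs();M=rot(o['orientation']);p=np.array(o['ee_pos'])
    d=np.array(target,float)-p
    cur=np.degrees(np.arctan2(M[1,1],M[0,1]))
    print('TCP',p.round(1),'yaw',cur.round(1),'tilt',np.degrees(np.arccos(-M[2,2])).round(2),'t',o['t'],'q6',o['qpos'][5].round(2))
    s=M.T@d/100; L=np.linalg.norm(d)
    print('shift total',s.round(3),'n',int(np.ceil(L/step)),'per row',(s/np.ceil(L/step)).round(3))
    if yaw is not None:
        t=-((yaw-cur+90)%180-90); print('turn deg',t.round(2),'total frac',(t/45).round(3))
E
python3 - <<'E'
from h import *
from scipy.optimize import minimize
P=np.load('top0.npz')['P'];S=np.load('side0.npz')['P']
# caddy fit: height model
H=[(29,80,38),(29,0,30.5),(29,-80,43)]
def model(x,y):
    z=np.where((abs(x-29)<51)&(abs(y)<131),42.,0.); fr=(x>-80)&(x<-22)&(abs(y)<131); z=np.where(fr,21.,z)
    z=np.where((abs(x+56)<16)&(abs(y)<76),11.,z)
    for a,b,r in H: z=np.where(np.hypot(x-a,y-b)<r,11.,z)
    return z
for nm,Q in(('top',P),('side',S)):
    q=Q[(Q[...,0]>370)&(Q[...,0]<590)&(Q[...,1]>-150)&(Q[...,1]<200)&(Q[...,2]<60)&(Q[...,2]>-5)]
    def cost(p):
        c,s=np.cos(p[2]),np.sin(p[2]);dx,dy=q[:,0]-p[0],q[:,1]-p[1]
        return np.minimum(abs(model(c*dx+s*dy,-s*dx+c*dy)-q[:,2]),15).mean()
    best=None
    for k in (0.2,.24,.28):
        r=minimize(cost,[458,29,k],method='Nelder-Mead',options=dict(initial_simplex=[[450,20,k],[468,29,k],[458,39,k],[458,29,k+.06]]))
        if best is None or r.fun<best.fun:best=r
    a=best.x[2];ux=np.array([np.cos(a),np.sin(a)]);uy=np.array([-np.sin(a),np.cos(a)])
    print(nm,len(q),best.x.round(2),best.fun.round(2),[ (n,(best.x[:2]+A*ux+B*uy).round(1)) for n,A,B in(('mill',29,80),('salt',29,0),('bot',29,-80),('pick',-56,0))])
for nm,Q in(('top',P),('side',S)):
  for z0,z1 in((16,34),(34,70)):
    q=Q[(Q[...,0]>670)&(Q[...,0]<735)&(Q[...,1]>-35)&(Q[...,1]<125)&(Q[...,2]>z0)&(Q[...,2]<z1)]
    if len(q)>10:
        vx,vy,x0,y0=cv2.fitLine(q[:,:2].astype(np.float32),cv2.DIST_HUBER,0,.01,.01).ravel()
        t=(q[:,:2]-[x0,y0])@[vx,vy];print('picks',nm,z0,len(q),x0,y0,vx,vy,'ends',x0+vx*t.min(),y0+vy*t.min(),x0+vx*t.max(),y0+vy*t.max())
q=P[(P[...,0]>740)&(P[...,0]<900)&(P[...,1]>-80)&(P[...,1]<200)]
for x in range(740,900,20):
    print(x,[int(np.nan_to_num(q[(abs(q[:,0]-x-10)<10)&(abs(q[:,1]-y-10)<10)][:,2]).max(initial=0)) for y in range(-80,200,20)])
plan((450,150,260),13.7)
E
```

```text
top 6347 [4.5824e+02 2.8970e+01 2.4000e-01] 4.05 [('mill', array([467.4, 113.6])), ('salt', array([486.4,  35.9])), ('bot', array([505.4, -41.8])), ('pick', array([403.8,  15.7]))]
side 3576 [4.5722e+02 2.9030e+01 2.6000e-01] 5.9 [('mill', array([464.4, 113.8])), ('salt', array([485.2,  36.6])), ('bot', array([506. , -40.7])), ('pick', array([403.1,  14.5]))]
picks top 16 112 700.34814 46.331154 0.044027712 0.9990303 ends 697.9225759060253 -8.707284675927362 702.9125231621732 104.51932229241562
picks top 34 182 701.54926 47.256466 0.04490196 0.9989914 ends 699.2607691509733 -3.6584163157487026 703.789752569007 97.10367493593614
picks side 16 90 700.32886 45.60698 0.024650417 0.99969614 ends 698.9606813334442 -9.879316599266552 701.576151463322 96.19091146028822
picks side 34 110 700.21234 49.3824 0.034913193 0.99939036 ends 698.561688777688 2.1324622826397075 701.9464936162861 99.02252033550096
740 [5, 6, 6, 6, 9, 6, 6, 6, 6, 5, 7, 6, 6, 5]
760 [55, 52, 4, 8, 6, 8, 5, 6, 5, 6, 7, 6, 8, 6]
780 [53, 54, 55, 48, 8, 4, 5, 6, 7, 6, 32, 30, 7, 6]
800 [18, 17, 45, 53, 5, 35, 42, 6, 4, 46, 53, 46, 24, 7]
820 [18, 15, 23, 57, 28, 52, 59, 54, 5, 47, 58, 48, 33, 4]
840 [18, 15, 25, 52, 36, 57, 57, 53, 6, 32, 43, 41, 5, 6]
860 [33, 29, 55, 54, 4, 52, 54, 48, 125, 7, 5, 4, 5, 6]
880 [54, 53, 59, 5, 5, 4, 106, 209, 241, 232, 175, 6, 4, 6]
TCP [225.7 582.3 222. ] yaw 68.8 tilt 0.08 t 0.1 q6 -0.02
shift total [-3.654 -3.22  -0.376] n 11 per row [-0.332 -0.293 -0.034]
turn deg 55.11 total frac 1.225
```

jog_arm(commands=[[1, [-0.365, -0.322, -0.06], [0, 0, 0]], [1, [-0.365, -0.322, -0.06], [0, 0, 0]], [1, [-0.365, -0.322, -0.06], [0, 0, 0]], [1, [-0.365, -0.322, -0.06], [0, 0, 0]], [1, [-0.365, -0.322, -0.06], [0, 0, 0]], [1, [-0.365, -0.322, 0], [0, 0, 0]], [1, [-0.365, -0.322, 0], [0, 0, 0]], [1, [-0.365, -0.322, 0], [0, 0, 0]], [1, [-0.365, -0.322, 0], [0, 0, 0]], [1, [-0.365, -0.322, 0], [0, 0, 0]]])

```text
t: 1.1
ee_pos: [450.2, 148.7, 252.7]
orientation: [0.577, 3.088, 0.0]
ft_force: [0.3, 0.6, 0.8]
width: 87.9
grasp_force: 0.0
```

jog_arm(commands=[[1, [0, 0, 0], [0, 0, 0.175]], [1, [0, 0, 0], [0, 0, 0.175]], [1, [0, 0, 0], [0, 0, 0.175]], [1, [0, 0, 0], [0, 0, 0.175]], [1, [0, 0, 0], [0, 0, 0.175]], [1, [0, 0, 0], [0, 0, 0.175]], [1, [0, 0, 0], [0, 0, 0.175]], [1, [0, 0, 0], [0, 0, 0]], [1, [0, 0, 0], [0, 0, 0]]])

```text
t: 2.0
ee_pos: [449.6, 150.5, 252.5]
orientation: [-1.936, -2.474, 0.001]
ft_force: [-0.2, 0.2, -0.2]
width: 87.8
grasp_force: 0.0
```

Run:
```python
from h import *
plan((647,144,150),13.9);plan((647,144,26),13.9)
```

```text
TCP [449.6 150.5 252.5] yaw 13.9 tilt 0.03 t 2.0 q6 0.06
shift total [-0.538  1.901  1.024] n 5 per row [-0.108  0.38   0.205]
turn deg -0.0 total frac -0.0
TCP [449.6 150.5 252.5] yaw 13.9 tilt 0.03 t 2.0 q6 0.06
shift total [-0.538  1.901  2.264] n 7 per row [-0.077  0.272  0.323]
turn deg -0.0 total frac -0.0
```

jog_arm(commands=[[1, [-0.108, 0.38, 0.2], [0, 0, 0]], [1, [-0.108, 0.38, 0.2], [0, 0, 0]], [1, [-0.108, 0.38, 0.2], [0, 0, 0]], [1, [-0.108, 0.38, 0.2], [0, 0, 0]], [1, [-0.106, 0.38, 0.2], [0, 0, 0]], [1, [0, 0, 0.3], [0, 0, 0]], [1, [0, 0, 0], [0, 0, 0]]])

```text
t: 2.7
ee_pos: [644.7, 142.4, 118.0]
orientation: [-1.935, -2.468, 0.01]
ft_force: [-0.9, -0.9, 0.5]
width: 87.4
grasp_force: 0.0
```

Run:
```python
from h import *
plan((647,144,26),13.9)
g=get_image('top');cv2.imwrite('pics/t2.png',cv2.resize(g['image'][100:230,300:480],None,fx=4,fy=4))
```

```text
TCP [644.7 142.4 118. ] yaw 13.8 tilt 0.46 t 2.7 q6 -0.04
shift total [0.01  0.033 0.92 ] n 3 per row [0.003 0.011 0.307]
turn deg -0.09 total frac -0.002
```

View pics/t2.png

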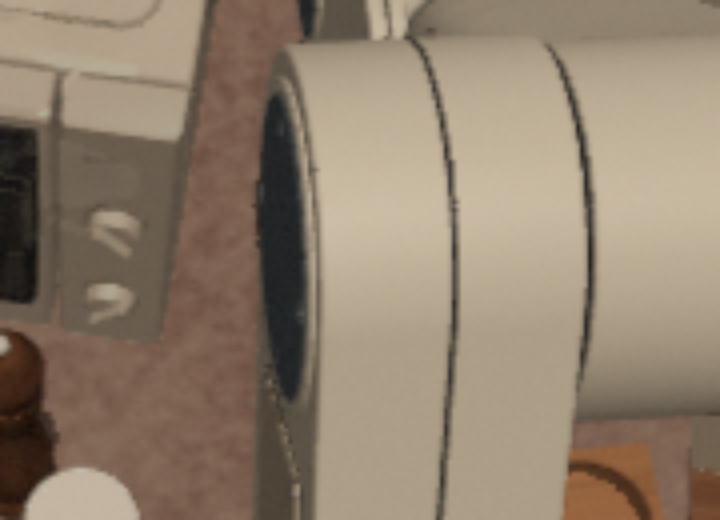

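The wrist hides the salt from above and is clear of the microwave by a gap (crop x≈190–260). I'll descend and grip.

jog_arm(commands=[[1, [0, 0.02, 0.31], [0, 0, 0]], [1, [0, 0, 0.31], [0, 0, 0]], [1, [0, 0, 0.31], [0, 0, 0]], [-1, [0, 0, 0], [0, 0, 0]], [-1, [0, 0, 0], [0, 0, 0]], [-1, [0, 0, 0], [0, 0, 0]], [-1, [0, 0, 0], [0, 0, 0]], [-1, [0, 0, 0], [0, 0, 0]], [-1, [0, 0, 0], [0, 0, 0]], [-1, [0, 0, 0], [0, 0, 0]]])

```text
t: 3.75
ee_pos: [649.9, 143.9, 30.6]
orientation: [1.94, 2.469, 0.002]
ft_force: [0.1, -0.1, 5.7]
width: 40.6
grasp_force: 30.1
```

jog_arm(commands=[[-1, [0, 0, -0.15], [0, 0, 0]], [-1, [0, 0, -0.15], [0, 0, 0]], [-1, [0, 0, 0], [0, 0, 0]]])

```text
t: 4.05
ee_pos: [650.8, 144.1, 62.6]
orientation: [1.939, 2.468, 0.005]
ft_force: [0.4, -0.5, -0.7]
width: 40.3
grasp_force: 29.9
```

Run:
```python
from h import *
g=get_image('side');cv2.imwrite('pics/s3.png',cv2.resize(g['image'][130:230,310:450],None,fx=5,fy=5,interpolation=cv2.INTER_CUBIC))
plan((486,36,200),13.9)
```

```text
TCP [650.1 144.   61.5] yaw 13.7 tilt 0.16 t 4.1 q6 -0.04
shift total [-0.661 -1.846 -1.39 ] n 6 per row [-0.11  -0.308 -0.232]
turn deg -0.21 total frac -0.005
```

View pics/s3.png

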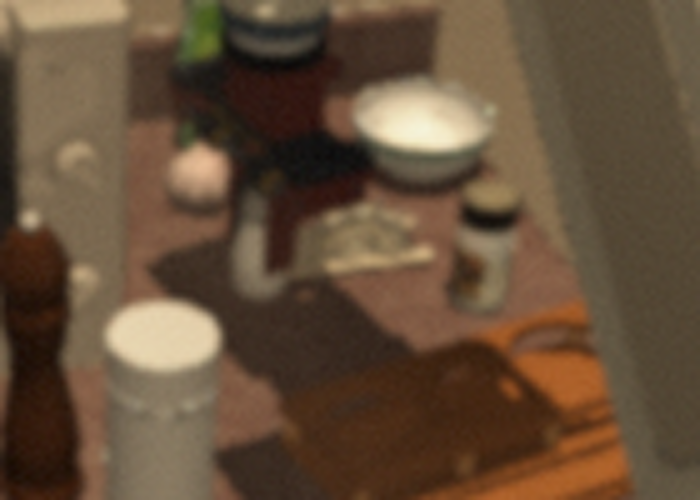

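The picture shows the shaker held at crop (258,245), partly behind the front finger (300,215). It may sit off-centre in the pads, so I'll measure its offset by bearing.

Run:
```python
from h import *
g=get_image('side');K=np.array(g['intrinsics']);M=rot(g['orientation']);e=np.array(g['eye'])
P=pts(g);im=g['image']
def ray(u,v,z):
    d=M@np.array([(u-K[0,2])/K[0,0],(v-K[1,2])/K[1,1],1]);return e+d*(z-e[2])/d[2]
G=cv2.cvtColor(im,cv2.COLOR_BGR2GRAY)
for v in (168,172,176,180,184,187,189): print(v,G[v,350:376],)
h=np.array([650.1,144]);
for v,u,z in((180,356.4,65),(184,356.8,50)):
    p=ray(u,v,z);d=(p-e)[:2];d/=np.linalg.norm(d);left=np.array([-d[1],d[0]])
    print(p.round(), 'tcp left offset of edge', ((p[:2]-h)@left).round(1))
q=P[165:190,350:372].reshape(-1,3);q=q[(abs(q[:,0]-650)<45)&(abs(q[:,1]-144)<45)];print(len(q))
for z in range(35,130,10):
    a=q[abs(q[:,2]-z)<5]
    if len(a):print(z,a.min(0).round(),a.max(0).round(),np.median(a,0).round())
```

```text
168 [126 117 120 119  99  73  45  34  37  45  48  48  43  46  40  36  35  33
  35  28  27  26  27  31  27  31]
172 [58 57 58 63 74 67 46 43 56 74 82 83 78 59 42 35 32 37 35 35 30 36 37 42
 54 70]
176 [ 98  97  98  96  88  69  55  71  97 116 120 112  94  63  39  36  34  38
  45  66  80  86  84  84  87  93]
180 [ 54  54  52  51  51  57  75  96 115 124 129 122 100  66  41  37  37  36
  53  73  89  90  86  88  92  98]
184 [ 52  50  52  52  49  57  73  94 106 117 121 118  97  70  55  61  66  68
  74  77  83  84  82  81  82  95]
187 [ 52  49  50  54  50  53  61  80  96 103 109 110 111 112 105  96  76  58
  48  49  49  52  48  45  46  48]
189 [47 47 46 52 51 50 53 60 70 74 84 85 88 88 80 70 56 47 49 58 64 65 56 50
 46 45]
[656. 163.  65.] tcp left offset of edge 19.7
[652. 162.  50.] tcp left offset of edge 17.4
277
35 [629. 125.  32.] [648. 162.  40.] [635. 153.  38.]
45 [625. 127.  40.] [642. 164.  49.] [632. 149.  45.]
55 [625. 128.  51.] [645. 164.  60.] [631. 153.  54.]
65 [617. 129.  60.] [670. 165.  70.] [632. 156.  65.]
75 [616. 125.  70.] [675. 165.  79.] [630. 149.  74.]
85 [616. 125.  80.] [673. 162.  90.] [630. 152.  85.]
95 [612. 127.  90.] [673. 163. 100.] [632. 150.  96.]
105 [614. 129. 101.] [678. 162. 110.] [634. 152. 106.]
115 [612. 142. 110.] [677. 161. 119.] [641. 153. 114.]
125 [609. 143. 120.] [668. 160. 129.] [618. 147. 123.]
```

The shaker is centred to within 3 mm. I'll carry it to its hole.

jog_arm(commands=[[-1, [0, 0, -0.3], [0, 0, 0]], [-1, [0, 0, -0.3], [0, 0, 0]], [-1, [-0.1, -0.264, 0], [0, 0, 0]], [-1, [-0.1, -0.264, 0], [0, 0, 0]], [-1, [-0.1, -0.264, 0], [0, 0, 0]], [-1, [-0.1, -0.264, 0], [0, 0, 0]], [-1, [-0.1, -0.264, 0], [0, 0, 0]], [-1, [-0.1, -0.264, 0], [0, 0, 0]], [-1, [-0.06, -0.262, 0], [0, 0, 0]], [-1, [0, 0, 0], [0, 0, 0]]])

```text
t: 5.15
ee_pos: [481.3, 34.8, 118.9]
orientation: [-1.94, -2.467, 0.005]
ft_force: [-0.1, 0.1, -0.6]
width: 40.7
grasp_force: 29.9
```

Run:
```python
from h import *
plan((486,36,44),13.9)
```

```text
TCP [481.3  34.8 118.9] yaw 13.6 tilt 0.27 t 5.15 q6 -0.19
shift total [-0.     0.052  0.749] n 2 per row [-0.     0.026  0.374]
turn deg -0.28 total frac -0.006
```

jog_arm(commands=[[-1, [0, 0.04, 0.2], [0, 0, 0]], [-1, [0, 0, 0.2], [0, 0, 0]], [-1, [0, 0, 0.15], [0, 0, 0]], [-1, [0, 0, 0.1], [0, 0, 0]], [-1, [0, 0, 0.05], [0, 0, 0]], [-1, [0, 0, 0], [0, 0, 0]], [-1, [0, 0, 0], [0, 0, 0]]])

```text
t: 5.85
ee_pos: [489.7, 37.0, 50.0]
orientation: [1.941, 2.47, 0.001]
ft_force: [-0.4, 0.2, -0.9]
width: 40.5
grasp_force: 29.9
```

jog_arm(commands=[[-1, [0, -0.035, 0.03], [0, 0, 0]], [-1, [0, 0, 0.03], [0, 0, 0]], [-1, [0, 0, 0.02], [0, 0, 0]], [-1, [0, 0, 0], [0, 0, 0]], [-1, [0, 0, 0], [0, 0, 0]]])

```text
t: 6.35
ee_pos: [485.9, 36.0, 41.7]
orientation: [1.941, 2.47, 0.0]
ft_force: [-0.5, 0.3, -1.1]
width: 40.6
grasp_force: 29.9
```

jog_arm(commands=[[-1, [0, 0, 0.015], [0, 0, 0]], [-1, [0, 0, 0.01], [0, 0, 0]], [-1, [0, 0, 0], [0, 0, 0]], [-1, [0, 0, 0], [0, 0, 0]]])

```text
t: 6.75
ee_pos: [486.1, 36.0, 41.3]
orientation: [1.941, 2.47, 0.001]
ft_force: [-7.3, -0.9, 30.4]
width: 40.5
grasp_force: 31.2
```

jog_arm(commands=[[-1, [0, 0, -0.02], [0, 0, 0]], [-1, [0, 0, 0], [0, 0, 0]], [0.1, [0, 0, 0], [0, 0, 0]], [0.3, [0, 0, 0], [0, 0, 0]], [0.3, [0, 0, 0], [0, 0, 0]], [0.3, [0, 0, 0], [0, 0, 0]]])

```text
t: 7.35
ee_pos: [489.3, 36.4, 42.3]
orientation: [1.938, 2.466, 0.007]
ft_force: [5.1, 1.6, 8.9]
width: 57.1
grasp_force: 4.5
```

jog_arm(commands=[[0.3, [0, 0, -0.05], [0, 0, 0]], [0.3, [0, 0, -0.1], [0, 0, 0]], [0.5, [0, 0, -0.3], [0, 0, 0]], [1, [0, 0, -0.45], [0, 0, 0]], [1, [0, 0, -0.45], [0, 0, 0]], [1, [-0.45, 0, 0], [0, 0, 0]], [1, [-0.45, 0, 0], [0, 0, 0]], [1, [-0.45, 0, 0], [0, 0, 0]], [1, [0, 0, 0], [0, 0, 0]]])

```text
t: 8.25
ee_pos: [518.6, -99.2, 176.8]
orientation: [1.945, 2.465, -0.0]
ft_force: [-0.9, 0.1, 0.5]
width: 87.9
grasp_force: 0.0
```

Run:
```python
from h import *
g=get_image('top');P=pts(g);g2=get_image('side')
a=cv2.resize(g['image'][130:290,300:480],None,fx=2.2,fy=2.2);b=cv2.resize(g2['image'][130:260,340:480],None,fx=2.8,fy=2.8)
H=max(a.shape[0],b.shape[0]);f=lambda i:cv2.copyMakeBorder(i,0,H-i.shape[0],0,0,cv2.BORDER_CONSTANT)
cv2.imwrite('pics/t4.png',np.hstack([f(a),f(b)]))
for n,Q in(('top',P),('side',pts(g2))):
    q=Q[(np.hypot(Q[...,0]-486,Q[...,1]-36)<45)&(Q[...,2]>88)&(Q[...,2]<110)]
    if len(q):print(n,len(q),np.median(q,0).round(1),cv2.minEnclosingCircle(q[:,:2].astype(np.float32)),q[:,2].max())
plan((700.5,47.5,120),-2.3)
```

```text
top 126 [479.9  36.3  96.9] ((481.7173156738281, 35.45970916748047), 16.827068328857422) 105.03599330978477
side 54 [476.2  38.6  96.1] ((480.3778381347656, 37.517459869384766), 16.858488082885742) 101.6557745180994
TCP [517.  -95.8 176.1] yaw 13.5 tilt 0.08 t 8.35 q6 -0.44
shift total [0.962 2.12  0.559] n 6 per row [0.16  0.353 0.093]
turn deg 15.85 total frac 0.352
```

View pics/t4.png

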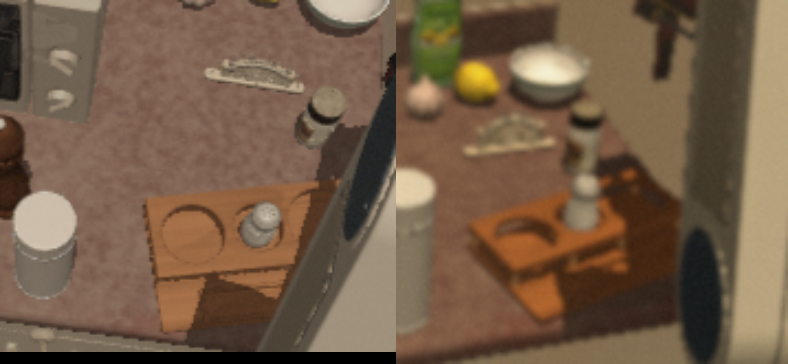

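Salt shaker standing in the middle hole (left pane 262,222), top height ≈101 mm, as it should be. Next the picks.

jog_arm(commands=[[1, [0.16, 0.353, 0], [0, 0, 0]], [1, [0.16, 0.353, 0], [0, 0, 0]], [1, [0.16, 0.353, 0], [0, 0, 0]], [1, [0.16, 0.353, 0], [0, 0, 0]], [1, [0.16, 0.353, 0], [0, 0, 0]], [1, [0.16, 0.353, 0], [0, 0, 0]], [1, [0, 0, 0.25], [0, 0, 0.176]], [1, [0, 0, 0.25], [0, 0, 0.176]], [1, [0, 0, 0], [0, 0, 0]], [1, [0, 0, 0], [0, 0, 0]]])

```text
t: 9.35
ee_pos: [699.8, 49.5, 126.0]
orientation: [-2.256, -2.184, 0.002]
ft_force: [-0.2, 0.6, 0.8]
width: 87.9
grasp_force: 0.0
```

Run:
```python
from h import *
plan((700.5,47.5,20),-2.3)
```

```text
TCP [699.8  49.5 126. ] yaw -1.9 tilt 0.12 t 9.35 q6 0.09
shift total [-0.02  0.01  1.06] n 3 per row [-0.007  0.003  0.353]
turn deg 0.43 total frac 0.01
```

jog_arm(commands=[[1, [-0.02, 0.01, 0.35], [0, 0, 0.01]], [1, [0, 0, 0.35], [0, 0, 0]], [1, [0, 0, 0.25], [0, 0, 0]], [0, [0, 0, 0.1], [0, 0, 0]], [-0.5, [0, 0, 0], [0, 0, 0]], [-0.7, [0, 0, 0], [0, 0, 0]], [-1, [0, 0, 0], [0, 0, 0]], [-1, [0, 0, 0], [0, 0, 0]], [-1, [0, 0, 0], [0, 0, 0]], [-1, [0, 0, 0], [0, 0, 0]]])

```text
t: 10.35
ee_pos: [702.0, 46.3, 21.7]
orientation: [2.271, 2.17, 0.001]
ft_force: [0.3, 0.9, 1.1]
width: 35.6
grasp_force: 0.0
```

jog_arm(commands=[[-1, [0, 0, 0], [0, 0, 0]], [-1, [0, 0, 0], [0, 0, 0]], [-1, [0, 0, 0], [0, 0, 0]], [-1, [0, 0, 0], [0, 0, 0]], [-1, [0, 0, 0], [0, 0, 0]], [-1, [0, 0, 0], [0, 0, 0]]])

```text
t: 10.95
ee_pos: [701.8, 46.2, 21.1]
orientation: [2.271, 2.17, 0.0]
ft_force: [0.2, 0.5, -0.7]
width: 7.8
grasp_force: 30.0
```

jog_arm(commands=[[-1, [0, 0, -0.2], [0, 0, 0]], [-1, [0, 0, -0.4], [0, 0, 0]], [-1, [0, 0, -0.4], [0, 0, 0]], [-1, [0, 0, -0.4], [0, 0, 0]], [-1, [0, 0, -0.1], [0, 0, 0]], [-1, [0, 0, 0], [0, 0, 0]], [-1, [0, 0, 0], [0, 0, 0]]])

```text
t: 11.65
ee_pos: [700.8, 46.2, 170.2]
orientation: [-2.27, -2.17, 0.002]
ft_force: [-0.2, 0.3, -0.8]
width: 7.3
grasp_force: 30.0
```

Run:
```python
from h import *
plan((403.7,15.5,170),13.9,30)
```

```text
TCP [700.8  46.2 170.2] yaw -2.6 tilt 0.1 t 11.65 q6 0.09
shift total [-0.441 -2.954  0.007] n 10 per row [-0.044 -0.295  0.001]
turn deg -16.5 total frac -0.367
```

jog_arm(commands=[[-1, [-0.044, -0.295, 0], [0, 0, 0]], [-1, [-0.044, -0.295, 0], [0, 0, 0]], [-1, [-0.044, -0.295, 0], [0, 0, 0]], [-1, [-0.044, -0.295, 0], [0, 0, 0]], [-1, [-0.044, -0.295, 0], [0, 0, 0]], [-1, [-0.044, -0.295, 0], [0, 0, 0]], [-1, [-0.044, -0.295, 0], [0, 0, 0]], [-1, [-0.044, -0.295, 0], [0, 0, 0]], [-1, [-0.044, -0.295, 0], [0, 0, 0]], [-1, [-0.044, -0.295, 0], [0, 0, 0]]])

```text
t: 12.65
ee_pos: [402.2, 15.6, 169.4]
orientation: [-2.269, -2.168, 0.005]
ft_force: [0.1, 0.4, -1.6]
width: 7.9
grasp_force: 30.0
```

jog_arm(commands=[[-1, [0, 0, 0.1], [0, 0, -0.124]], [-1, [0, 0, 0.2], [0, 0, -0.124]], [-1, [0, 0, 0.2], [0, 0, -0.122]], [-1, [0, 0, 0.2], [0, 0, 0]], [-1, [0, 0, 0], [0, 0, 0]], [-1, [0, 0, 0], [0, 0, 0]], [-1, [0, 0, 0], [0, 0, 0]]])

```text
t: 13.35
ee_pos: [405.1, 15.7, 101.4]
orientation: [-1.933, -2.476, 0.0]
ft_force: [-0.6, -0.7, -0.5]
width: 8.0
grasp_force: 30.0
```

Run:
```python
from h import *
plan((403.7,15.5,60),13.9,30)
g=get_image('side');P=pts(g)
cv2.imwrite('pics/s5.png',cv2.resize(g['image'][150:260,350:480],None,fx=5,fy=5,interpolation=cv2.INTER_CUBIC))
```

```text
TCP [405.1  15.7 101.4] yaw 14.0 tilt 0.02 t 13.35 q6 -0.24
shift total [ 0.002 -0.014  0.414] n 2 per row [ 0.001 -0.007  0.207]
turn deg 0.13 total frac 0.003
```

View pics/s5.png

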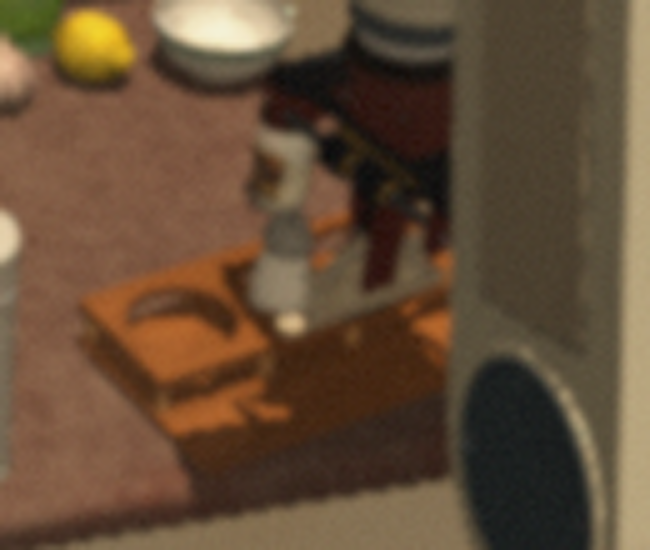

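Picks held level between the fingers (crop 385,275), left ball end at crop (290,322). I'll check the position along the length.

Run:
```python
from h import *
g=get_image('side');K=np.array(g['intrinsics']);M=rot(g['orientation']);e=np.array(g['eye'])
for u,v in((290,322),(279,322)):
    d=M@np.array([(350+u/5-.4-K[0,2])/K[0,0],(150+v/5-.4-K[1,2])/K[1,1],1])
    p=e+d*(86-e[2])/d[2]; print(p.round(1), 'along caddy y from TCP', ((p[:2]-[405.1,15.7])@[-.24,.971]).round(1), 'perp', ((p[:2]-[405.1,15.7])@[.971,.24]).round(1))
```

```text
[394.6  72.3  86. ] along caddy y from TCP 57.5 perp 3.4
[396.2  79.2  86. ] along caddy y from TCP 63.7 perp 6.6
```

jog_arm(commands=[[-1, [0.015, -0.01, 0.2], [0, 0, 0]], [-1, [0, 0, 0.2], [0, 0, 0]], [-1, [0, 0, 0.15], [0, 0, 0]], [-1, [0, 0, 0.07], [0, 0, 0]], [-1, [0, 0, 0.03], [0, 0, 0]], [-1, [0, 0, 0], [0, 0, 0]], [-1, [0, 0, 0], [0, 0, 0]]])

```text
t: 14.15
ee_pos: [404.2, 16.9, 36.8]
orientation: [1.933, 2.476, 0.001]
ft_force: [-0.2, 0.4, -1.1]
width: 8.2
grasp_force: 30.0
```

jog_arm(commands=[[-1, [0, 0, 0.025], [0, 0, 0]], [-1, [0, 0, 0.02], [0, 0, 0]], [-1, [0, 0, 0], [0, 0, 0]], [-1, [0, 0, 0], [0, 0, 0]]])

```text
t: 14.55
ee_pos: [404.2, 16.9, 32.0]
orientation: [1.933, 2.476, 0.001]
ft_force: [-0.3, -0.9, 5.3]
width: 7.4
grasp_force: 30.0
```

jog_arm(commands=[[-0.5, [0, 0, 0], [0, 0, 0]], [-0.5, [0, 0, 0], [0, 0, 0]], [-0.5, [0, 0, 0], [0, 0, 0]], [-0.5, [0, 0, -0.1], [0, 0, 0]], [-0.5, [0, 0, -0.2], [0, 0, 0]], [-0.5, [0, 0, -0.3], [0, 0, 0]], [-0.2, [0, 0, -0.4], [0, 0, 0]], [1, [0, 0, -0.4], [0, 0, 0]], [1, [0, 0, -0.4], [0, 0, 0]], [1, [0, 0, -0.3], [0, 0, 0]]])

```text
t: 15.55
ee_pos: [403.9, 16.9, 244.8]
orientation: [1.932, 2.475, 0.003]
ft_force: [0.5, 0.4, -0.6]
width: 50.2
grasp_force: 0.0
```

Run:
```python
from h import *
plan((330,200,300),68.8)
plan((300,480,300),68.8)
```

```text
TCP [403.9  16.9 244.8] yaw 14.0 tilt 0.16 t 15.55 q6 -0.23
shift total [ 1.955 -0.271 -0.554] n 5 per row [ 0.391 -0.054 -0.111]
turn deg -54.75 total frac -1.217
TCP [403.9  16.9 244.8] yaw 14.0 tilt 0.16 t 15.55 q6 -0.23
shift total [ 4.744  0.118 -0.555] n 11 per row [ 0.431  0.011 -0.05 ]
turn deg -54.75 total frac -1.217
```

jog_arm(commands=[[1, [0.2, 0, -0.4], [0, 0, 0]], [1, [0.43, 0.12, 0], [0, 0, 0]], [1, [0.43, 0.15, 0], [0, 0, 0]], [1, [0.43, 0.15, 0], [0, 0, 0]], [1, [0.43, 0.15, 0], [0, 0, 0]], [1, [0.43, 0.15, 0], [0, 0, 0]], [1, [0.43, 0.15, 0], [0, 0, 0]], [1, [0.43, 0.15, 0], [0, 0, 0]], [1, [0.43, 0.15, 0], [0, 0, 0]], [1, [0.2, 0.15, 0], [0, 0, 0]]])

```text
t: 16.55
ee_pos: [437.6, 424.5, 282.2]
orientation: [-1.93, -2.478, -0.001]
ft_force: [0.6, -0.4, 0.4]
width: 87.8
grasp_force: 0.0
```

jog_arm(commands=[[1, [0, 0, 0], [0, 0, -0.174]], [1, [0, 0, 0], [0, 0, -0.174]], [1, [0, 0, 0], [0, 0, -0.174]], [1, [0, 0, 0], [0, 0, -0.174]], [1, [0, 0, 0], [0, 0, -0.174]], [1, [0, 0, 0], [0, 0, -0.174]], [1, [0, 0, 0], [0, 0, -0.174]], [1, [0, 0, 0], [0, 0, 0]], [1, [0, 0, 0], [0, 0, 0]]])

```text
t: 17.45
ee_pos: [438.4, 421.3, 282.1]
orientation: [-0.582, -3.087, -0.0]
ft_force: [0.4, 0.4, -0.5]
width: 88.0
grasp_force: 0.0
```

Run:
```python
from h import *
plan((445,422.5,141),68.8)
g=get_image('top');P=pts(g);np.savez('t6.npz',P=P)
a=g['image'][140:290,280:480]
cv2.imwrite('pics/t6.png',cv2.resize(a,None,fx=3.8,fy=3.8,interpolation=cv2.INTER_CUBIC)[:570])
for n,c,z0,z1 in [('salt',(482,36),88,110),('mill',(497,348),205,225),('jar',(638,-30),90,110),('can',(406,288),176,192),('bot',(445,422),176,192)]:
    q=P[(np.hypot(P[...,0]-c[0],P[...,1]-c[1])<50)&(P[...,2]>z0)&(P[...,2]<z1)]
    if len(q):print(n,len(q),cv2.minEnclosingCircle(q[:,:2].astype(np.float32)))
q=P[(P[...,0]>350)&(P[...,0]<450)&(P[...,1]>-100)&(P[...,1]<120)&(P[...,2]>45)&(P[...,2]<95)]
q=q[(q[:,0]-458)*.971+(q[:,1]-29)*.24<-30]
if len(q)>5:
    print('picks',len(q),cv2.minAreaRect(q[:,:2].astype(np.float32)),q[:,2].max())
```

```text
TCP [438.4 421.3 282.1] yaw 68.6 tilt 0.0 t 17.45 q6 -0.45
shift total [-0.057  0.035  1.411] n 4 per row [-0.014  0.009  0.353]
turn deg -0.15 total frac -0.003
jar 193 ((637.8597412109375, -30.575241088867188), 22.936046600341797)
can 3 ((381.97503662109375, 311.32244873046875), 3.6045987606048584)
bot 378 ((444.3493957519531, 422.7398681640625), 28.478097915649414)
```

View pics/t6.png

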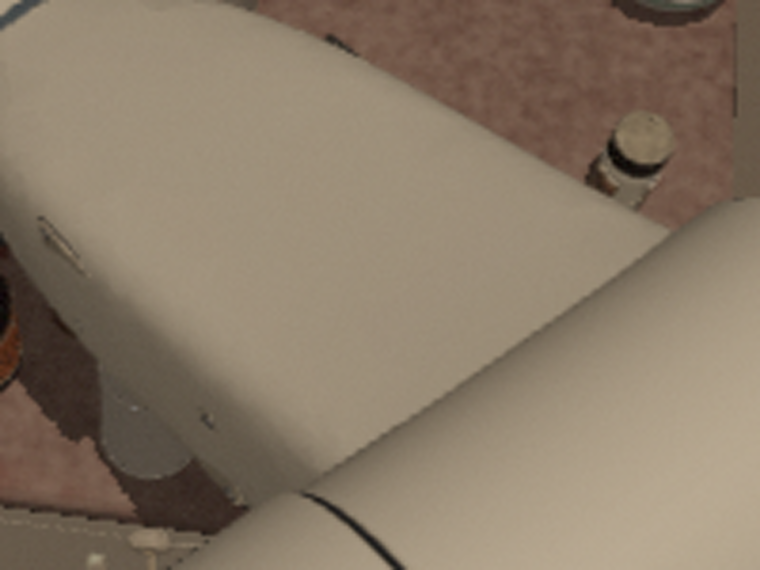

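The arm hides the caddy from here, but the bottle cap reads (444.5, 422.7) again. I'll go down on the cap.

jog_arm(commands=[[1, [-0.055, 0.03, 0.1], [0, 0, 0]], [1, [0, 0, 0.4], [0, 0, 0]], [1, [0, 0, 0.35], [0, 0, 0]], [1, [0, 0, 0.35], [0, 0, 0]], [1, [0, 0, 0.18], [0, 0, 0]], [-1, [0, 0, 0], [0, 0, 0]], [-1, [0, 0, 0], [0, 0, 0]], [-1, [0, 0, 0], [0, 0, 0]], [-1, [0, 0, 0], [0, 0, 0]], [-1, [0, 0, 0], [0, 0, 0]]])

```text
t: 18.5
ee_pos: [445.5, 422.9, 145.0]
orientation: [0.576, 3.087, 0.003]
ft_force: [0.1, 0.2, 3.0]
width: 55.8
grasp_force: 29.9
```

jog_arm(commands=[[-1, [0, 0, 0], [0, 0, 0]], [-1, [0, 0, 0], [0, 0, 0]], [-1, [0, 0, 0], [0, 0, 0]]])

```text
t: 18.8
ee_pos: [445.6, 423.0, 145.0]
orientation: [0.576, 3.087, 0.003]
ft_force: [-0.6, -0.0, 6.3]
width: 55.6
grasp_force: 30.0
```

jog_arm(commands=[[-1, [0, 0, -0.1], [0, 0, 0]], [-1, [0, 0, -0.3], [0, 0, 0]], [-1, [0, 0, -0.4], [0, 0, 0]], [-1, [0, 0, -0.4], [0, 0, 0]], [-1, [0, 0, -0.4], [0, 0, 0]], [-1, [0, 0, -0.4], [0, 0, 0]], [-1, [0, 0, -0.3], [0, 0, 0]], [-1, [0, 0, -0.1], [0, 0, 0]], [-1, [0, 0, 0], [0, 0, 0]], [-1, [0, 0, 0], [0, 0, 0]]])

```text
t: 19.8
ee_pos: [444.0, 421.6, 381.5]
orientation: [-0.576, -3.086, 0.004]
ft_force: [-0.6, -0.6, -4.6]
width: 55.7
grasp_force: 29.9
```

Run:
```python
from h import *
plan((505.5,-41.5,386),68.8,30)
```

```text
TCP [444.  421.6 381.5] yaw 68.9 tilt 0.2 t 19.8 q6 -0.46
shift total [-2.244 -4.097 -0.036] n 16 per row [-0.14  -0.256 -0.002]
turn deg 0.06 total frac 0.001
```

jog_arm(commands=[[-1, [-0.14, -0.256, -0.08], [0, 0, 0]], [-1, [-0.14, -0.256, 0], [0, 0, 0]], [-1, [-0.14, -0.256, 0], [0, 0, 0]], [-1, [-0.14, -0.256, 0], [0, 0, 0]], [-1, [-0.14, -0.256, 0], [0, 0, 0]], [-1, [-0.14, -0.256, 0], [0, 0, 0]], [-1, [-0.14, -0.256, 0], [0, 0, 0]], [-1, [-0.14, -0.256, 0], [0, 0, 0]], [-1, [-0.14, -0.256, 0], [0, 0, 0]], [-1, [-0.14, -0.256, 0], [0, 0, 0]]])

```text
t: 20.8
ee_pos: [482.0, 131.6, 389.1]
orientation: [-0.575, -3.084, 0.003]
ft_force: [0.8, 0.4, -5.1]
width: 55.7
grasp_force: 29.9
```

jog_arm(commands=[[-1, [-0.14, -0.256, 0], [0, 0, 0]], [-1, [-0.14, -0.256, 0], [0, 0, 0]], [-1, [-0.14, -0.256, 0.1], [0, 0, 0]], [-1, [-0.14, -0.256, 0.2], [0, 0, 0]], [-1, [-0.14, -0.256, 0.3], [0, 0, 0]], [-1, [-0.14, -0.256, 0.3], [0, 0, 0]], [-1, [0, 0, 0.2], [0, 0, 0]], [-1, [0, 0, 0], [0, 0, 0]], [-1, [0, 0, 0], [0, 0, 0]]])

```text
t: 21.7
ee_pos: [505.2, -40.3, 280.6]
orientation: [-0.576, -3.085, 0.0]
ft_force: [0.9, 0.7, -5.0]
width: 55.3
grasp_force: 29.9
```

Run:
```python
from h import *
plan((505.5,-41.5,165),68.8,30)
g=get_image('side');P=pts(g);g2=get_image('top');np.savez('t7.npz',P=pts(g2))
b=g['image'][120:260,340:480];a=g2['image'][150:290,340:480]
cv2.imwrite('pics/s7.png',np.hstack([cv2.resize(a,None,fx=2.8,fy=2.8),cv2.resize(b,None,fx=2.8,fy=2.8)]))
```

```text
TCP [505.2 -40.3 280.6] yaw 68.9 tilt 0.18 t 21.7 q6 -1.31
shift total [-0.011 -0.009  1.156] n 4 per row [-0.003 -0.002  0.289]
turn deg 0.06 total frac 0.001
```

View pics/s7.png

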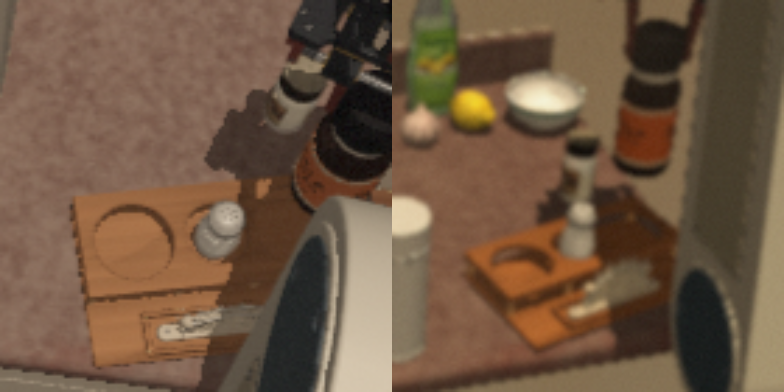

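Picks upright in the trough (left pane 165–260, 325). The bottle hangs upright over its hole. Lowering.

jog_arm(commands=[[-1, [-0.01, -0.01, 0.2], [0, 0, 0]], [-1, [0, 0, 0.3], [0, 0, 0]], [-1, [0, 0, 0.3], [0, 0, 0]], [-1, [0, 0, 0.2], [0, 0, 0]], [-1, [0, 0, 0.1], [0, 0, 0]], [-1, [0, 0, 0.05], [0, 0, 0]], [-1, [0, 0, 0], [0, 0, 0]], [-1, [0, 0, 0], [0, 0, 0]]])

```text
t: 22.6
ee_pos: [507.5, -41.8, 167.8]
orientation: [0.576, 3.086, 0.0]
ft_force: [-0.6, 0.2, -4.8]
width: 55.6
grasp_force: 29.9
```

jog_arm(commands=[[-1, [0.015, -0.01, 0.05], [0, 0, 0]], [-1, [0, 0, 0.04], [0, 0, 0]], [-1, [0, 0, 0.02], [0, 0, 0]], [-1, [0, 0, 0], [0, 0, 0]], [-1, [0, 0, 0], [0, 0, 0]]])

```text
t: 23.1
ee_pos: [505.1, -42.4, 156.2]
orientation: [0.576, 3.088, -0.0]
ft_force: [-0.5, 0.2, 3.3]
width: 55.7
grasp_force: 30.0
```

jog_arm(commands=[[0.5, [0, 0, 0], [0, 0, 0]], [0.8, [0, 0, 0], [0, 0, 0]], [1, [0, 0, 0], [0, 0, 0]], [1, [0, 0, -0.2], [0, 0, 0]], [1, [0, 0, -0.4], [0, 0, 0]], [1, [0, 0, -0.45], [0, 0, 0]], [1, [0, 0, -0.45], [0, 0, 0]], [1, [0, 0, 0], [0, 0, 0]], [1, [0, 0, 0], [0, 0, 0]]])

```text
t: 24.0
ee_pos: [505.2, -42.2, 306.4]
orientation: [0.576, 3.086, 0.0]
ft_force: [-0.8, 0.2, -0.2]
width: 87.7
grasp_force: 0.0
```

Run:
```python
from h import *
plan((497.5,348.5,310),90)
for n in('top','side'):
    P=pts(get_image(n))
    for k,c,z0,z1 in [('salt',(482,36),88,110),('mill',(497,348),206,225),('millhead',(497,348),175,190),('bot',(505,-42),185,200),('jar',(638,-30),90,110),('can',(406,288),176,192)]:
        q=P[(np.hypot(P[...,0]-c[0],P[...,1]-c[1])<45)&(P[...,2]>z0)&(P[...,2]<z1)]
        if len(q):
            (a,b),r=cv2.minEnclosingCircle(q[:,:2].astype(np.float32));print(n,k,len(q),round(a,1),round(b,1),round(r,1))
```

```text
TCP [505.2 -42.2 306.4] yaw 68.9 tilt 0.14 t 24.0 q6 -1.31
shift total [ 1.481  3.617 -0.037] n 9 per row [ 0.165  0.402 -0.004]
turn deg -21.14 total frac -0.47
top salt 126 481.6 35.4 17.6
top mill 91 497.1 347.9 16.0
top millhead 75 495.9 347.4 25.4
top bot 409 502.1 -42.0 29.0
top jar 173 637.8 -31.3 22.5
top can 632 405.8 288.3 35.0
side salt 55 478.9 39.1 16.5
side mill 36 495.9 350.9 13.0
side millhead 73 492.9 350.1 24.7
side bot 137 502.2 -41.5 28.9
side jar 68 638.3 -31.6 24.0
side can 274 405.5 289.1 37.2
```

Bottle and salt are seated, and the jar and canister are unmoved. Now the mill.

jog_arm(commands=[[1, [0.165, 0.402, 0], [0, 0, 0]], [1, [0.165, 0.402, 0], [0, 0, 0]], [1, [0.165, 0.402, 0], [0, 0, 0]], [1, [0.165, 0.402, 0], [0, 0, 0]], [1, [0.165, 0.402, 0], [0, 0, 0]], [1, [0.165, 0.402, 0], [0, 0, 0]], [1, [0.165, 0.402, 0], [0, 0, 0]], [1, [0.165, 0.402, 0], [0, 0, 0]], [1, [0.165, 0.402, 0], [0, 0, 0]], [1, [0, 0, 0], [0, 0, -0.157]]])

```text
t: 25.1
ee_pos: [495.5, 352.9, 302.9]
orientation: [-0.377, -3.116, 0.002]
ft_force: [0.5, -0.6, -0.1]
width: 87.8
grasp_force: 0.0
```

jog_arm(commands=[[1, [0, 0, 0], [0, 0, -0.157]], [1, [0, 0, 0], [0, 0, -0.157]], [1, [0, 0, 0], [0, 0, 0]], [1, [0, 0, 0], [0, 0, 0]]])

```text
t: 25.5
ee_pos: [496.3, 348.4, 304.1]
orientation: [-0.004, -3.139, 0.002]
ft_force: [0.1, -0.1, 0.9]
width: 87.6
grasp_force: 0.0
```

Run:
```python
from h import *
plan((497,349,166),90)
```

```text
TCP [496.3 348.4 304.1] yaw 89.9 tilt 0.15 t 25.5 q6 -0.98
shift total [-0.01   0.008  1.381] n 4 per row [-0.003  0.002  0.345]
turn deg -0.14 total frac -0.003
```

jog_arm(commands=[[1, [-0.01, 0, 0.35], [0, 0, 0]], [1, [0, 0, 0.35], [0, 0, 0]], [1, [0, 0, 0.35], [0, 0, 0]], [1, [0, 0, 0.32], [0, 0, 0]], [1, [0, 0, 0], [0, 0, 0]], [-1, [0, 0, 0], [0, 0, 0]], [-1, [0, 0, 0], [0, 0, 0]], [-1, [0, 0, 0], [0, 0, 0]], [-1, [0, 0, 0], [0, 0, 0]], [-1, [0, 0, 0], [0, 0, 0]]])

```text
t: 26.5
ee_pos: [498.2, 349.0, 169.7]
orientation: [-0.001, 3.14, 0.001]
ft_force: [0.1, 0.0, 0.5]
width: 51.2
grasp_force: 0.2
```

jog_arm(commands=[[-1, [0, 0, 0], [0, 0, 0]], [-1, [0, 0, 0], [0, 0, 0]], [-1, [0, 0, 0], [0, 0, 0]]])

```text
t: 26.8
ee_pos: [498.3, 349.1, 169.5]
orientation: [-0.001, 3.14, 0.001]
ft_force: [-0.4, -0.4, 6.2]
width: 49.4
grasp_force: 30.0
```

jog_arm(commands=[[-1, [0, 0, -0.1], [0, 0, 0]], [-1, [0, 0, -0.2], [0, 0, 0]], [-1, [0, 0, -0.3], [0, 0, 0]], [-1, [0, 0, -0.2], [0, 0, 0]], [-1, [0, -0.1, 0], [0, 0, 0]], [-1, [0, -0.25, 0], [0, 0, 0]], [-1, [0, -0.25, 0], [0, 0, 0]], [-1, [0, -0.25, 0], [0, 0, 0]], [-1, [0, -0.25, 0], [0, 0, 0]], [-1, [0.05, -0.25, 0], [0, 0, 0]]])

```text
t: 27.8
ee_pos: [492.2, 211.8, 247.3]
orientation: [0.001, -3.14, 0.002]
ft_force: [0.2, -1.1, -2.0]
width: 49.1
grasp_force: 30.0
```

jog_arm(commands=[[-1, [0.05, -0.25, 0], [0, 0, 0]], [-1, [0.05, -0.25, 0], [0, 0, 0]], [-1, [0.05, -0.25, 0], [0, 0, 0]], [-1, [0.05, -0.2, 0], [0, 0, 0]], [-1, [0.04, -0.05, 0], [0, 0, 0]], [-1, [0, 0, 0], [0, 0, 0]], [-1, [0, 0, 0], [0, 0, 0]]])

```text
t: 28.5
ee_pos: [468.9, 114.1, 248.3]
orientation: [0.001, -3.141, -0.0]
ft_force: [0.9, 0.9, -2.0]
width: 49.0
grasp_force: 30.0
```

Run:
```python
from h import *
plan((467.3,113.5,181),90)
g=get_image('side');g2=get_image('top')
b=g['image'][120:260,330:470];a=g2['image'][150:290,340:480]
cv2.imwrite('pics/s8.png',np.hstack([cv2.resize(a,None,fx=2.8,fy=2.8),cv2.resize(b,None,fx=2.8,fy=2.8)]))
```

```text
TCP [468.9 114.1 248.3] yaw 90.0 tilt 0.02 t 28.5 q6 -1.36
shift total [ 0.016 -0.006  0.673] n 2 per row [ 0.008 -0.003  0.337]
turn deg 0.04 total frac 0.001
```

View pics/s8.png

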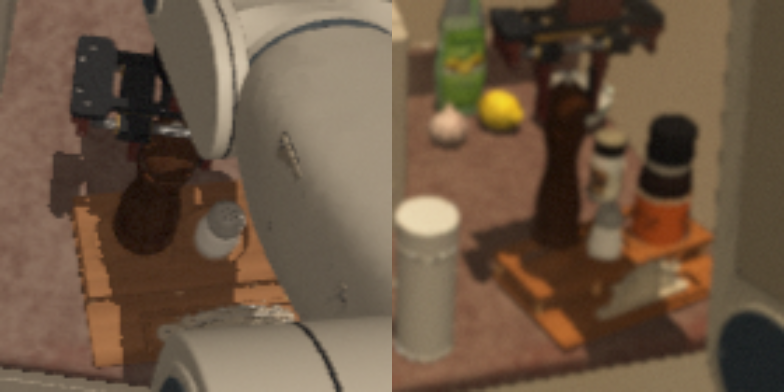

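The mill hangs upright over its hole. Bottle and salt stand upright and the picks are in the trough. Lowering.

jog_arm(commands=[[-1, [0.005, -0.005, 0.15], [0, 0, 0]], [-1, [0, 0, 0.2], [0, 0, 0]], [-1, [0, 0, 0.15], [0, 0, 0]], [-1, [0, 0, 0.08], [0, 0, 0]], [-1, [0, 0, 0.03], [0, 0, 0]], [-1, [0, 0, 0], [0, 0, 0]], [-1, [0, 0, 0], [0, 0, 0]]])

```text
t: 29.3
ee_pos: [469.0, 113.5, 188.3]
orientation: [-0.002, 3.141, 0.0]
ft_force: [-0.4, 0.4, -1.6]
width: 49.2
grasp_force: 30.0
```

jog_arm(commands=[[-1, [0.015, 0, 0.03], [0, 0, 0]], [-1, [0, 0, 0.03], [0, 0, 0]], [-1, [0, 0, 0.015], [0, 0, 0]], [-1, [0, 0, 0], [0, 0, 0]], [-1, [0, 0, 0], [0, 0, 0]]])

```text
t: 29.8
ee_pos: [467.4, 113.3, 180.6]
orientation: [-0.001, 3.141, 0.0]
ft_force: [-0.2, 0.1, 3.6]
width: 49.4
grasp_force: 30.0
```

Contact made, so I'll release and rise.

jog_arm(commands=[[0.4, [0, 0, 0], [0, 0, 0]], [0.7, [0, 0, 0], [0, 0, 0]], [1, [0, 0, 0], [0, 0, 0]], [1, [0, 0, 0], [0, 0, 0]], [1, [0, 0, -0.3], [0, 0, 0]], [1, [0, 0, -0.45], [0, 0, 0]], [1, [0, 0, -0.45], [0, 0, 0]], [1, [-0.4, 0.2, 0], [0, 0, 0]], [1, [-0.1, 0.4, 0], [0, 0, 0]], [1, [0, 0, 0], [0, 0, 0]]])

```text
t: 30.8
ee_pos: [518.5, 176.3, 300.7]
orientation: [-0.004, 3.14, 0.003]
ft_force: [-0.2, -0.8, -0.2]
width: 88.1
grasp_force: 0.0
```

jog_arm(commands=[[1, [0, 0.45, 0], [0, 0, 0]], [1, [0, 0.45, 0], [0, 0, 0]], [1, [0, 0.45, 0], [0, 0, 0]], [1, [0, 0.45, 0], [0, 0, 0]], [1, [0, 0, 0], [0, 0, 0]], [1, [0, 0, 0], [0, 0, 0]]])

```text
t: 31.4
ee_pos: [516.1, 353.3, 299.4]
orientation: [0.005, -3.14, 0.002]
ft_force: [-0.9, 0.5, -0.9]
width: 87.7
grasp_force: 0.0
```

Run:
```python
from h import *
ims=[]
for n in('top','side'):
    g=get_image(n);P=pts(g)
    ims.append(cv2.resize(g['image'][140:290,340:480] if n=='top' else g['image'][120:270,330:470],None,fx=2.8,fy=2.8))
    for k,c,z0,z1 in [('salt',(482,36),88,110),('mill',(467,113),217,236),('bot',(505,-42),185,200),('jar',(638,-30),90,110),('can',(406,288),176,192)]:
        q=P[(np.hypot(P[...,0]-c[0],P[...,1]-c[1])<45)&(P[...,2]>z0)&(P[...,2]<z1)]
        if len(q):
            (a,b),r=cv2.minEnclosingCircle(q[:,:2].astype(np.float32));print(n,k,len(q),round(a,1),round(b,1),round(r,1),q[:,2].max().round())
    x=(P[...,0]-458)*.971+(P[...,1]-29)*.24;y=-(P[...,0]-458)*.24+(P[...,1]-29)*.971
    m=(x>-85)&(x<-30)&(abs(y)<90)&(P[...,2]>32)&(P[...,2]<95);q=np.stack([x[m],y[m]],1).astype(np.float32)
    if len(q)>5: print(n,'picks caddy',len(q),np.median(q,0),cv2.fitLine(q,cv2.DIST_HUBER,0,.01,.01).ravel(),q.min(0),q.max(0),P[m][:,2].max())
cv2.imwrite('pics/f9.png',np.hstack(ims));print(get_obs()['ee_pos'],get_obs()['grasp_force'])
```

```text
top can 633 406.0 288.1 35.3 190.0
side salt 56 484.7 22.0 30.1 110.0
side mill 36 464.8 113.6 14.1 231.0
side bot 144 499.3 -42.3 30.3 196.0
side jar 71 634.8 -30.6 22.8 101.0
side can 275 403.6 290.5 35.5 188.0
side picks caddy 201 [-59.95512     6.5945315] [ 1.6054016e-02  9.9987113e-01 -5.9780613e+01  4.4611254e+00] [-65.729324 -49.627724] [-50.41508   51.427864] 81.02095565190598
[516.5175754  351.91229591 299.7584782 ] 0.0
```

View pics/f9.png

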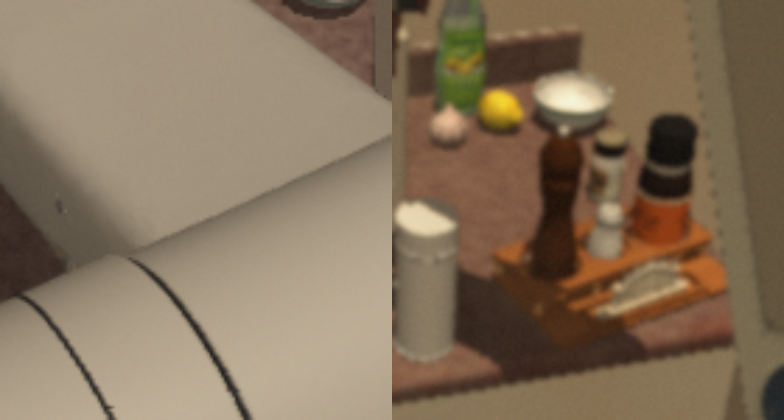

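All four stand upright in their places: mill (557,210), salt (607,230), bottle (665,180) and picks (645,290) in the right pane. The jar and canister are unmoved and the gripper is clear.

```bash
python3 -c "
from workcell import *
print(close_job())"
```

```text
the job is handed in; nothing more can be done
None
```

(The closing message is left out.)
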